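# Find the full box of smoking chips by weight and lock it into the dispenser

### The arm

A 6-joint arm with a two-finger parallel gripper is mounted at the origin on the work surface. World frame = base frame: x ahead of the robot, y to its left, z up, the work surface at z = 0. Lengths are in m, angles in rad, forces in N, time in s.
With the tool pointing down it reaches from about 0.375 to 0.9 m from the base axis. Payload 3.1 kg.
Tool frame: the origin (TCP) lies midway between the tips of the shut fingers; the grasp point (between the pads) lies 19 mm behind it (manip.hold_point_z is the distance from the TCP to the grasp point, in m); z points along the fingers, y is the line along which they close (so a half turn about z gives the same grasp; the last joint's range is limited). The gripper opens to 87 mm and grips with 3 to 60 N. Pads are 19 mm wide; open, the fingers measure 117 mm over their backs; the gripper's body (75 mm by 190 mm) begins 51 mm behind the grasp point.
Start: joints at [-1.365, 0.527, 1.433, -0, 1.181, -0.178], TCP at [0.234, -0.579, 0.223] pointing down, gripper open.
Joint ranges: [-3.08, 3.08], [-0.75, 2.2], [0.22, 2.44], [-1.43, 4.57], [0, 2.65], [-2.85, 2.85]. Speed limits (rad/s): [2.79, 2.79, 3.14, 3.14, 3.14, 3.14].

### API

Orientations are given as a unit quaternion [x, y, z, w].
In Python, from bench import monitor, vision, manip gives the robot as it stands. The module is installed in compiled form; this text tells all that it offers.
- The arm moves only by the tool arm_command, never from a script. Its argument "rows" is one flat list of numbers, 7 for each row, row after row: the turn, a rotation vector about the tool's x, y, z in rad, then the shift along the tool's x, y, z in m, then the opening, from 0 (shut) to 1 (fully open). A call has 1 to 20 rows; each row shifts and turns the commanded pose from where the row before left it, along the tool's axes as they then stand; what a row does not reach is not made up. A row lasts 1/10 s, in which the tool goes at most 50 mm and 8.59 degrees, less where a joint would pass 70% of its speed; a pose out of reach is approached as far as the arm can. A call is refused whole if a number of a shift passes 0.05 or a number of a turn 0.15, either way. A call with a gripper value outside its range is refused whole. The fingers move at their own pace and stop on an object; "squeeze" is the grip in N (left out, the last holds). Time passes only in rows, so rows that do not move let the fingers close. It gives the time, the measured TCP pose, the force, the opening and the grip force at its end, in the units of the state.
- monitor.get_obs(): the state, without advancing time (a new reading comes with each control period).
- vision.camera(name): name is "side" or "top"; returns (picture, depth): 400x640x3 uint8, red, green, blue; 400x640 float32, m along the optical axis (not along the pixel's ray), 0 where there is no reading.
- vision.get_calibration(name): a dict with "fx", "fy", "cx", "cy" (pixels), "rvec" (rotation vector, rad) and "tvec" (3), from world to camera coordinates, as OpenCV has them. Camera axes: x right, y down, z forward; pixel columns grow to the right and rows downward; lengths in m; the calibration is good to about 2 mm. A picture is of the moment at which its call begins. get_calibration takes no time and is no camera call.
- manip.close_job(): hands the job in; it is judged then, once.
The state is a dict: "time_s": time; "joints": joint angles; "joint_vel": joint speeds; "effort": joint torques, N m; "tcp_pos": TCP position; "eef_rot": TCP orientation; "ft_force": force on the tool from outside, world axes, zero at the start; "moment": the same for the moment, N m; "opening": finger opening in m; "finger_force": force on a finger pad.
Only numpy, scipy, OpenCV 4.12 (cv2) and the standard library are available. Lean on these libraries where they do the work, as an engineer would, in place of code of your own. Each camera call takes 0.05 s, during which the arm holds its last target. There are 200 camera calls.

### The job

Pull the red lock knob of the sloping green dispenser cradle all the way out, find by weight which of the three look-alike wooden chip boxes is the full one, and set it into the cradle, lid up, sitting fully down on the ledge. Then push the knob fully home to lock the box in. Leave the two empty boxes standing upright on the counter, let no box tip over, and do not disturb the other goods.

Things in the scene. Friction and masses are not known exactly. Their poses are not given: they have to be found in the camera images.
- cradle: green steel cradle, fixed, reclined 25 degrees (0.44 rad) towards the robot's left. Origin: centre of the ledge a box stands on, 70 mm above the counter. z runs up the slope (as a seated box's z), y is level, x points away from the back rest. Room inside: 74 mm in x, 76 in y, open at the top. Back rest (x -37 mm) is 90 mm high along z, side cheeks 45, front lip 14
- stand: dark steel stand under the cradle, fixed, 170 x 150 mm base plate; origin at the centre of its underside. In the cradle's frame, on its -y side, a green guide plate for the lock rod (y -44 to -52 mm, x 2 to 38 mm) rises to z 138 mm
- lock (a joint): slide of the lock rod along the cradle's -y, m. 0: fully home, the 12 mm rod (at x 24, z 121 mm in the cradle's frame) lies just over the lid of a seated box, tip at y +20 mm. 0.064: fully out at its stop, clear of the box. Stays where it is left (about 3 N of friction)
- lock_knob (a point): centre of the round red knob on the outer end of the lock rod: 50 mm diameter, 18 mm thick, its axis along the cradle's y. It can be pinched from above across its diameter, or over its flat faces, above the rod. At home 55 mm are free between it and the guide plate
- box_a: light wooden box with two steel bands, 64 x 64 mm, 110 mm tall; in the middle of its lid a dark grip block, 20 mm along box x, 50 mm along y, top 144 mm above the underside. Origin: centre of the underside, z up. Three look alike; which is full differs each time: the full one weighs 650 to 750 g, an empty one about 250 g
- box_b: light wooden box with two steel bands, 64 x 64 mm, 110 mm tall; in the middle of its lid a dark grip block, 20 mm along box x, 50 mm along y, top 144 mm above the underside. Origin: centre of the underside, z up. Three look alike; which is full differs each time: the full one weighs 650 to 750 g, an empty one about 250 g
- box_c: light wooden box with two steel bands, 64 x 64 mm, 110 mm tall; in the middle of its lid a dark grip block, 20 mm along box x, 50 mm along y, top 144 mm above the underside. Origin: centre of the underside, z up. Three look alike; which is full differs each time: the full one weighs 650 to 750 g, an empty one about 250 g
- oil_bottle: amber glass bottle, 48 mm diameter, 120 mm tall, a bystander standing on the counter; origin at the centre of its underside
- mug: light wooden mug, 80 mm diameter, 90 mm tall, a bystander standing on the counter; origin at the centre of its underside
- bowl: copper bowl, 120 mm diameter, 50 mm tall, a bystander standing on the counter; origin at the centre of its underside
- jar: green glass jar, 66 mm diameter, 90 mm tall, a bystander standing on the counter; origin at the centre of its underside
Mind the look-alikes: they are no part of the job. What is shaped like the box_b but pink or yellow is not meant.

How it is judged:
By the outcome, as a careful person would: the job done as asked, in the order asked, and still so for the second after the job is handed in, with the robot touching nothing.
It also fails if it takes over 72 s, if anything falls off the work surface, if the arm or the gripper's body presses on something with over 40 N, if the wrist force passes 120 N, or if a joint passes its speed limit or range.

## Working session

There is one attempt and no reset: what is moved stays moved. The work goes in short steps, Python scripts to look and compute and a tool call to move; the robot and the scene stay as the last step left them, time stands still between calls to the robot, and variables do not carry over. Pictures are saved under pics/ and viewed, at most 10 in all, crops included, and the job is handed in when it is done.

Besides the shell and the picture viewer there is one more tool, called as a command line: name --argument value ..., lists and objects as JSON in quotes. arm_command: Moves the arm, as the interface text tells. Its arguments: {"type":"object","properties":{"rows":{"type":"array"},"squeeze":{"type":"number"}},"required":["rows"]}

```bash
mkdir -p pics
cat > h.py <<'E'
import numpy as np, cv2
from bench import monitor, vision, manip
from scipy.spatial.transform import Rotation as R
def cal(n):
    c=vision.get_calibration(n); M=R.from_rotvec(np.ravel(c['rvec'])).as_matrix(); return c,M,np.ravel(c['tvec'])
def pts(n,d):
    c,M,t=cal(n); v,u=np.mgrid[:400,:640]
    P=np.stack([(u-c['cx'])/c['fx']*d,(v-c['cy'])/c['fy']*d,d],-1)
    W=(P-t)@M; W[d<=0]=np.nan; return W
def ray(n,u,v,z):
    c,M,t=cal(n); o=-M.T@t; r=M.T@np.array([(u-c['cx'])/c['fx'],(v-c['cy'])/c['fy'],1]); return o+r*(z-o[2])/r[2]
E
python3 - <<'E'
from h import *
o=monitor.get_obs(); print(o)
print(manip.hold_point_z)
for n in('side','top'):
    p,d=vision.camera(n); np.savez(f'{n}0.npz',p=p,d=d); cv2.imwrite(f'pics/{n}0.png',p[:,:,::-1])
    c,M,t=cal(n); print(n,-M.T@t,M[2],c['fx'])
E
```

```text
{'time_s': 0.0, 'joints': array([-1.36551229e+00,  5.28445753e-01,  1.43391194e+00, -2.28884955e-05,
        1.18136129e+00, -1.78470436e-01]), 'joint_vel': array([ 2.08544424e-03, -8.92222306e-04, -9.19719028e-05, -4.15373912e-04,
       -7.72871947e-04,  1.43286059e-03]), 'effort': array([-1.54329937e-03, -4.40043175e+01, -1.76593924e+01,  6.32314011e-02,
        5.82140533e-02, -1.76581066e-04]), 'tcp_pos': array([ 0.23389023, -0.57880051,  0.22158109]), 'eef_rot': array([ 9.81646586e-01,  1.90706185e-01, -2.48349987e-05, -1.06292867e-03]), 'ft_force': array([ 0.44220531,  0.10835486, -0.30084919]), 'moment': array([ 0.02351802, -0.00667935,  0.01442946]), 'finger_force': 0.0, 'opening': 0.08721910962992115}
0.0187
side [0.04069876 0.83135986 0.7058337 ] [ 0.41059065 -0.75665758 -0.50880706] 413.6169102010765
top [ 0.37682047 -0.01149176  1.05360726] [ 0.14423583  0.02199756 -0.98929881] 383.70102488359436
```

View pics/top0.png

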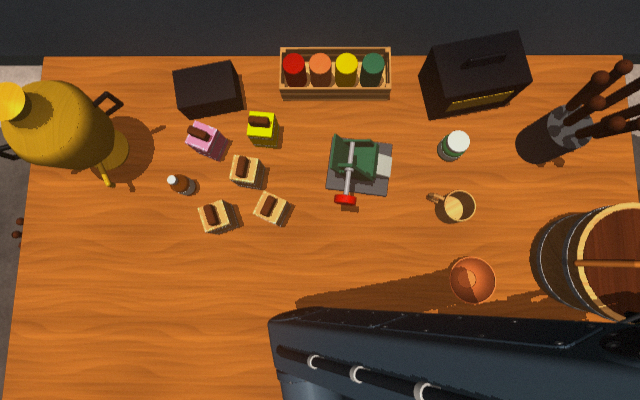

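View pics/side0.png

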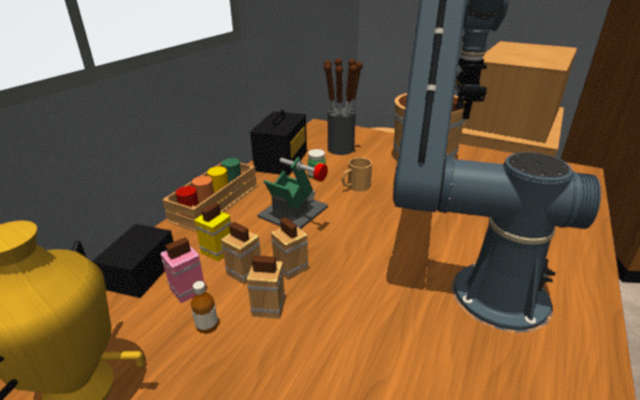

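The top view shows the wooden boxes at about (246,170), (215,215) and (271,207), the cradle at (360,160) and the red knob at (345,199). The side view shows the same boxes at (240,250), (265,285) and (290,248), and the knob at (320,171).

Run:
```python
from h import *
S={n:np.load(f'{n}0.npz') for n in('top','side')}
W={n:pts(n,S[n]['d']) for n in S}
np.set_printoptions(precision=4,suppress=True)
def rect(P): 
    (c,s,a)=cv2.minAreaRect((P[:,:2]*1000).astype(np.float32)); return np.round(c,1),np.round(s,1),round(a,1)
w=W['top'];z=w[...,2]
for lo,hi,nm in((.137,.152,'grip'),(.1,.118,'lid')):
    m=((z>lo)&(z<hi)).astype(np.uint8); k,l,st,ce=cv2.connectedComponentsWithStats(m,connectivity=4)
    for i in range(1,k):
        x,y=ce[i]
        if st[i,4]>25 and 150<x<310 and 100<y<250: print(nm,ce[i],st[i,4],rect(w[l==i]),np.median(z[l==i]))
for n in S:
    p=S[n]['p'];hsv=cv2.cvtColor(p,cv2.COLOR_RGB2HSV);w=W[n]
    red=((hsv[...,0]<6)|(hsv[...,0]>174))&(hsv[...,1]>180)&(hsv[...,2]>60)
    near=(w[...,0]>.4)&(w[...,0]<.6)&(abs(w[...,1])<.15)&(w[...,2]>.1)
    P=w[red&near]; print(n,'red',len(P),np.median(P,0),P.min(0),P.max(0)); v,u=np.nonzero(red&near);print(u.mean(),v.mean(),u.min(),u.max(),v.min(),v.max())
    rod=(hsv[...,1]<60)&(hsv[...,2]>90)&(w[...,2]>.15)&(abs(w[...,1])<.15)&(w[...,0]>.4)&(w[...,0]<.75)
    P=w[rod]; 
    if len(P)>10: print('rod',len(P),cv2.fitLine(P.astype(np.float32),cv2.DIST_HUBER,0,.001,.001).ravel(),P.min(0),P.max(0))
    gr=(hsv[...,0]>60)&(hsv[...,0]<95)&(hsv[...,1]>80)&(w[...,0]>.4)&(w[...,0]<.75)&(w[...,1]>-.15)&(w[...,1]<.15)&(w[...,2]>.03)
    P=w[gr];print('green',len(P),P.min(0),P.max(0))
w=W['top'];z=w[...,2]
m=(abs(z)<.025)&(z>.004)&(w[...,0]>.4)&(w[...,0]<.75)&(abs(w[...,1])<.2); P=w[m];print('plate',len(P),np.median(P[:,2]),rect(P))
# object columns: others
for nm,(u,v) in dict(mug=(458,207),jar=(455,145),bowl=(472,280),oil=(172,180),pink=(205,140),yel=(262,127),black=(205,90)).items(): print(nm,w[v,u])
crop=S['top']['p'][120:220,310:410]; crop2=S['side']['p'][140:240,240:340]
cv2.imwrite('pics/c.png',cv2.resize(np.hstack([crop,crop2]),(800,400),interpolation=cv2.INTER_CUBIC)[:,:,::-1])
```

```text
grip [257.9699 119.4277] 166 (array([703.5, 168.7]), array([49.6, 20.1]), 86.4) 0.1440604337789107
grip [196.6646 131.6341] 164 (array([671.6, 320.4]), array([50.6, 20.5]), 67.8) 0.14409872004817786
grip [240.787  165.4556] 169 (array([586. , 206.7]), array([20.3, 49.1]), 81.9) 0.1442911237406771
grip [267.3918 204.9474] 171 (array([489.2, 138.5]), array([20.1, 48.8]), 66.7) 0.1448869557075379
grip [209.4916 213.9944] 179 (array([466.3, 278. ]), array([50.1, 21. ]), 19.5) 0.1441774465464073
lid [261.1869 125.486 ] 428 (array([703.9, 168.8]), array([64.8, 66.1]), 84.4) 0.11085210672150009
lid [202.1125 136.6879] 471 (array([671.7, 320.8]), array([67.5, 64.4]), 68.9) 0.11053291818296229
lid [244.7765 169.5929] 452 (array([586.4, 207. ]), array([65.2, 65.2]), 80.7) 0.11092743758875565
lid [270.2187 207.1741] 471 (array([489.2, 138.7]), array([64.3, 64.1]), 65.1) 0.11115385053454328
lid [215.051  215.9002] 471 (array([466.6, 278.1]), array([64.6, 65.8]), 20.5) 0.11081321402574917
top red 166 [ 0.495  -0.0448  0.2121] [ 0.4856 -0.0677  0.1787] [ 0.5058 -0.0207  0.219 ]
344.9156626506024 198.96987951807228 334 355 194 204
rod 258 [ 0.9917 -0.1289  0.0017  0.5699 -0.0544  0.1965] [ 0.5108 -0.0665  0.1902] [ 0.6322 -0.0433  0.213 ]
green 234 [ 0.5722 -0.1258  0.06  ] [ 0.66   -0.0112  0.2105]
side red 168 [ 0.4883 -0.0311  0.1966] [ 0.4834 -0.0606  0.1718] [ 0.5032 -0.013   0.2143]
319.8392857142857 171.57142857142858 314 326 164 180
rod 108 [ 0.992  -0.1259  0.0111  0.5679 -0.0479  0.1926] [ 0.518  -0.0611  0.1831] [ 0.6297 -0.033   0.2014]
green 994 [ 0.5592 -0.1271  0.048 ] [ 0.6602 -0.0044  0.2092]
plate 2244 0.010115477973592297 (array([574.,  -0.]), array([347.7, 400.1]), 0.1)
mug [ 0.5035 -0.36    0.0095]
jar [ 0.6531 -0.3309  0.0937]
bowl [nan nan nan]
oil [0.5523 0.3816 0.1229]
pink [0.6548 0.3037 0.125 ]
yel [0.6943 0.1637 0.1095]
black [0.8027 0.3229 0.0903]
```

View pics/c.png

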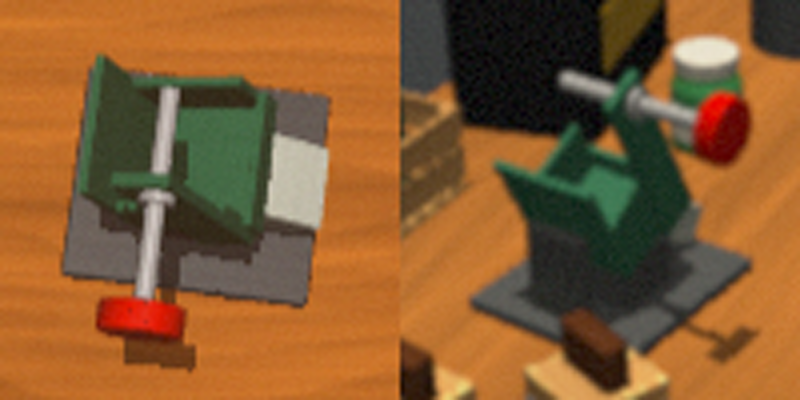

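The crop shows the cradle with its back rest on the left (+y), the knob near the robot and the rod home. Next I fix the cradle frame and the knob from both views.

```bash
cat >> h.py <<'E'
yh=np.array([.9919,-.127,0]); yh/=np.linalg.norm(yh); hh=np.cross(yh,[0,0,1]); a=np.radians(25)
Mc=np.stack([np.cos(a)*hh+np.sin(a)*np.array([0,0,1]),yh,np.cos(a)*np.array([0,0,1])-np.sin(a)*hh],1)
def plan(p,Rt,n=None):
    "tool-frame steps from measured pose to target (turn first along with shift in n rows)"
    o=monitor.get_obs(); R0=R.from_quat(o['eef_rot']); 
    rv=(R0.inv()*Rt).as_rotvec(); return rv, R0.inv().apply(p-o['tcp_pos']), Rt.inv().apply(p-o['tcp_pos'])
def down(ang): # tool y at world angle ang(deg)
    t=np.radians(ang); y=np.array([np.cos(t),np.sin(t),0]); z=np.array([0,0,-1.]); return R.from_matrix(np.stack([np.cross(y,z),y,z],1))
E
python3 - <<'E'
from h import *
np.set_printoptions(precision=4,suppress=True)
O=np.array([.58,-.08,.07])
for n in('top','side'):
    f=np.load(f'{n}0.npz');p=f['p'];w=pts(n,f['d']);hsv=cv2.cvtColor(p,cv2.COLOR_RGB2HSV)
    box=(w[...,0]>.46)&(w[...,0]<.72)&(w[...,1]>-.18)&(w[...,1]<.08)
    gr=(hsv[...,0]>60)&(hsv[...,0]<95)&(hsv[...,1]>80)&box&(w[...,2]>.03)
    C=(w[gr]-O)@Mc
    H=lambda v,lo,hi:[(round(float(b)*1000),int(c)) for c,b in zip(*np.histogram(v,np.arange(lo,hi,.004))) if c>len(v)*.04]
    print(n,'x',H(C[:,0],-.1,.1));print('y',H(C[:,1],-.1,.1));print('z',H(C[:,2],-.05,.16)); print(C.min(0),C.max(0))
    red=((hsv[...,0]<6)|(hsv[...,0]>174))&(hsv[...,1]>180)&(hsv[...,2]>60)&box&(w[...,2]>.1)
    C=(w[red]-O)@np.stack([hh,yh,[0,0,1]],1); print('knob h,y,z',C.min(0),C.max(0),np.median(C,0))
    rod=(hsv[...,1]<60)&(hsv[...,2]>90)&(w[...,2]>.17)&box; C=(w[rod]-O)@np.stack([hh,yh,[0,0,1]],1);print('rod',C.min(0),C.max(0),np.median(C,0))
    pl=box&(w[...,2]>.005)&(w[...,2]<.02);P=w[pl];print('plate',len(P),np.median(P[:,2]),cv2.minAreaRect((P[:,:2]*1000).astype(np.float32)))
E
```

```text
top x [(-8, 10), (-4, 13), (0, 14), (4, 11), (8, 17), (12, 20), (16, 19), (20, 20), (24, 21), (28, 23), (32, 22), (36, 10), (44, 16)]
y [(12, 11), (20, 16), (24, 11), (28, 17), (32, 10), (36, 17), (40, 10), (44, 24), (48, 15), (52, 12), (56, 14), (60, 19), (64, 12), (68, 13)]
z [(-6, 68), (-2, 123), (10, 18)]
[-0.0356 -0.0111 -0.0066] [0.0479 0.0791 0.1384]
knob h,y,z [-0.0476 -0.0959  0.1087] [-0.0013 -0.0786  0.149 ] [-0.0242 -0.0885  0.1421]
rod [-0.0328 -0.073   0.1202] [-0.0142  0.0495  0.143 ] [-0.0242 -0.0181  0.1263]
plate 1242 0.012889855215493575 ((588.7183837890625, -52.08583068847656), (257.3717956542969, 254.9540252685547), 88.9229736328125)
side x [(-44, 238), (-40, 48), (0, 61), (4, 65), (8, 54), (12, 62), (16, 55), (20, 49), (24, 58), (28, 56), (32, 51)]
y [(-20, 110), (-16, 157), (-12, 96), (-8, 133), (72, 97)]
z [(-6, 99), (-2, 58), (6, 40), (34, 50), (38, 62)]
[-0.044  -0.019  -0.0138] [0.0439 0.0797 0.1368]
knob h,y,z [-0.0555 -0.1002  0.1018] [-0.0073 -0.0825  0.1443] [-0.0371 -0.097   0.1266]
rod [-0.0462 -0.0666  0.1131] [-0.0169  0.0462  0.1314] [-0.0308 -0.0212  0.1225]
plate 693 0.009830066972743646 ((613.973388671875, -86.35743713378906), (173.412353515625, 151.76983642578125), 82.8479995727539)
```

arm_command --rows '[0,0,0.128,0,0,-0.007,1,0,0,0.128,0,0,-0.007,1,0,0,0.128,0,0,-0.007,1,0,0,0.128,0,0,-0.007,1,0,0,0,0.012,-0.035,0,1,0,0,0,0.012,-0.035,0,1,0,0,0,0.012,-0.035,0,1,0,0,0,0.012,-0.035,0,1,0,0,0,0.012,-0.035,0,1,0,0,0,0.012,-0.035,0,1,0,0,0,0.012,-0.035,0,1,0,0,0,0.012,-0.035,0,1,0,0,0,0.012,-0.035,0,1,0,0,0,0.012,-0.035,0,1,0,0,0,0.012,-0.035,0,1,0,0,0,0.012,-0.035,0,1,0,0,0,0.012,-0.035,0,1,0,0,0,0.012,-0.035,0,1,0,0,0,0.012,-0.035,0,1,0,0,0,0,0,0,1]' --squeeze 20

```text
time_s: 2.1
tcp_pos: [0.4806, -0.0782, 0.2503]
eef_rot: [0.998, -0.061, -0.0, -0.001]
ft_force: [0.4, -0.4, 0.8]
opening: 0.0873
finger_force: 0.0
```

Run:
```python
from h import *
np.set_printoptions(precision=4,suppress=True)
print(*plan(np.array([.495,-.0434,.173]),down(-97.3)),monitor.get_obs()['joints'])
O=np.array([.58,-.08,.07])
for n in('top','side'):
    f=np.load(f'{n}0.npz');p=f['p'];w=pts(n,f['d']);hsv=cv2.cvtColor(p,cv2.COLOR_RGB2HSV)
    gr=(hsv[...,0]>60)&(hsv[...,0]<95)&(hsv[...,1]>80)&(w[...,0]<.72)&(w[...,0]>.46)&(w[...,1]>-.18)&(w[...,1]<.08)&(w[...,2]>.03)
    gr=cv2.erode(gr.astype(np.uint8),np.ones((3,3)))>0
    C=(w-O)@Mc
    dx=np.gradient(w,axis=1);dy=np.gradient(w,axis=0);N=np.cross(dx,dy);N/=np.linalg.norm(N,axis=-1,keepdims=True);N=N@Mc
    for ax in range(3):
        s=gr&(abs(N[...,ax])>.9); v=C[s]
        H,b=np.histogram(v[:,ax],np.arange(-.1,.16,.008))
        for i in np.nonzero(H>8)[0]:
            q=v[(v[:,ax]>=b[i])&(v[:,ax]<b[i+1])]; print(n,'xyz'[ax],len(q),np.median(q,0),q.min(0),q.max(0))
```

```text
[-0.0016  0.0001  0.0044] [ 0.0101 -0.0362  0.0774] [ 0.0099 -0.0363  0.0773] [-0.3923  0.3052  1.7361  0.0017  1.1009  1.3008]
side x 149 [-0.0416  0.0182  0.0588] [-0.0434 -0.008   0.0044] [-0.0393  0.059   0.088 ]
side x 14 [ 0.0031 -0.0129  0.0424] [ 0.0019 -0.018   0.0122] [ 0.004  -0.0067  0.0799]
side x 9 [0.0389 0.0629 0.0032] [ 0.0376  0.0413 -0.002 ] [0.0407 0.0711 0.0078]
side y 116 [ 0.0164 -0.0158  0.056 ] [ 0.0034 -0.0188  0.0011] [ 0.0299 -0.0122  0.1341]
side y 99 [-0.0199 -0.0076  0.0225] [-0.0413 -0.0111 -0.0075] [ 0.0023 -0.0047  0.0721]
side y 40 [0.0225 0.074  0.0205] [-0.0047  0.0714 -0.0006] [0.0383 0.0758 0.0418]
side z 11 [ 0.0288  0.0539 -0.0044] [ 0.0056  0.0364 -0.0059] [ 0.0367  0.0738 -0.004 ]
side z 31 [ 0.0217  0.0526 -0.0023] [ 0.0006  0.0348 -0.004 ] [0.0331 0.071  0.003 ]
```

arm_command --rows '[0,0,0.004,0.005,-0.018,0,1,0,0,0,0.005,-0.018,0,1,0,0,0,0,0,0.02,1,0,0,0,0,0,0.02,1,0,0,0,0,0,0.02,1,0,0,0,0,0,0.017,1,0,0,0,0,0,0,0.3,0,0,0,0,0,0,0.3,0,0,0,0,0,0,0.3,0,0,0,0,0,0,0.3,0,0,0,0,0,0,0.3,0,0,0,0,0,0,0.3]' --squeeze 20

```text
time_s: 3.3
tcp_pos: [0.4952, -0.0429, 0.1742]
eef_rot: [0.998, -0.068, 0.001, -0.005]
ft_force: [3.6, 14.4, 1.4]
opening: 0.0497
finger_force: 20.0
```

arm_command --rows '[0,0,0,-0.01,-0.001,0,0.3,0,0,0,-0.01,0,0,0.3,0,0,0,-0.01,0,0,0.3,0,0,0,-0.01,0,0,0.3,0,0,0,-0.01,0,0,0.3,0,0,0,-0.006,0,0,0.3,0,0,0,0,0,0,0.3]'

```text
time_s: 4.0
tcp_pos: [0.4411, -0.0361, 0.1743]
eef_rot: [0.998, -0.068, 0.003, -0.003]
ft_force: [7.7, 12.3, -2.2]
opening: 0.0493
finger_force: 20.0
```

Run:
```python
from h import *
o=monitor.get_obs();print(o['ft_force'],o['tcp_pos'],(o['tcp_pos']-np.array([.495,-.043,.17]))@yh)
```

```text
[ 7.73533555 12.31602824 -2.16519404] [ 0.44105015 -0.03605043  0.17428094] -0.05439559439281243
```

arm_command --rows '[0,0,0,-0.003,0,0,0.3,0,0,0,-0.003,0,0,0.3,0,0,0,0,0,0,0.3]'

```text
time_s: 4.3
tcp_pos: [0.4409, -0.0361, 0.1745]
eef_rot: [0.998, -0.069, 0.009, -0.003]
ft_force: [18.3, 14.9, -12.2]
opening: 0.0494
finger_force: 20.0
```

arm_command --rows '[0,0,0,0.006,0,0,1,0,0,0,0,0,0,1,0,0,0,0,0,0,1,0,0,0,0,0,-0.02,1,0,0,0,0,0,-0.04,1,0,0,0,0,0,-0.04,1,0,0,0,0,0,0,1]'

```text
time_s: 5.0
tcp_pos: [0.4419, -0.0405, 0.2785]
eef_rot: [0.998, -0.066, 0.006, 0.002]
ft_force: [0.5, 0.1, -0.1]
opening: 0.0864
finger_force: 0.0
```

Run:
```python
from h import *
np.set_printoptions(precision=4,suppress=True)
print(*plan(np.array([.4892,.1385,.116]),down(-113.5)),monitor.get_obs()['joints'],monitor.get_obs()['ft_force'])
p,d=vision.camera('top'); w=pts('top',d);hsv=cv2.cvtColor(p,cv2.COLOR_RGB2HSV)
red=((hsv[...,0]<6)|(hsv[...,0]>174))&(hsv[...,1]>180)&(hsv[...,2]>60)&(w[...,2]>.1)&(w[...,0]<.6)&(abs(w[...,1])<.15)
C=(w[red]-[.58,-.08,.07])@np.stack([hh,yh,[0,0,1]],1); print(C.min(0),C.max(0)) if len(C) else print('hidden')
```

```text
[ 0.0013 -0.0121  0.2777] [ 0.0213 -0.1841  0.1622] [-0.028  -0.183   0.1625] [-0.3439  0.2005  1.7987 -0.0004  1.1303  1.3595] [ 0.5459  0.0938 -0.1279]
hidden
```

arm_command --rows '[0,-0.01,0,0.004,-0.037,0.012,1,0,0,0,0.004,-0.037,0.012,1,0,0,0,0.004,-0.037,0.012,1,0,0,0,0.004,-0.037,0.012,1,0,0,0,0.005,-0.036,0.012,1,0,0,0.139,0,0,0,1,0,0,0.139,0,0,0,1,0,0,0,0,0,0,1]'

```text
time_s: 5.85
tcp_pos: [0.482, 0.1407, 0.2118]
eef_rot: [0.979, -0.203, -0.007, 0.001]
ft_force: [0.3, -0.4, -0.1]
opening: 0.0869
finger_force: 0.0
```

Run:
```python
from h import *
np.set_printoptions(precision=4,suppress=True)
print(*plan(np.array([.4892,.1385,.116]),down(-113.5)),monitor.get_obs()['joints'],monitor.get_obs()['ft_force'])
```

```text
[0.0047 0.0128 0.0008] [ 0.0087 -0.0013  0.0957] [ 0.0074 -0.0009  0.0958] [0.06   0.383  1.7388 0.0019 1.0332 2.0392] [ 0.2869 -0.4005 -0.0668]
```

arm_command --rows '[0.004,0.012,0,0.007,-0.001,0.02,1,0,0,0,0,0,0.03,1,0,0,0,0,0,0.026,1,0,0,0,0,0,0.02,1,0,0,0,0,0,0,0,0,0,0,0,0,0,0,0,0,0,0,0,0,0,0,0,0,0,0,0,0,0,0,0,0,0,0,0,0,0,0,0,0,0,0]' --squeeze 30

```text
time_s: 6.85
tcp_pos: [0.4907, 0.1389, 0.118]
eef_rot: [0.979, -0.204, 0.002, -0.001]
ft_force: [-0.6, 0.1, -0.1]
opening: 0.0467
finger_force: 0.0
```

Run:
```python
from h import *
np.set_printoptions(precision=4,suppress=True)
print(*plan(np.array([.4892,.1385,.116]),down(-113.5)),monitor.get_obs()['opening'],monitor.get_obs()['ft_force'])
```

```text
[-0.0019 -0.0036  0.0002] [-0.0012  0.0009  0.002 ] [-0.0012  0.0009  0.002 ] 0.046661793308587024 [-0.5787  0.0944 -0.1154]
```

Wait for the fingers to close, then lift gently.

arm_command --rows '[0,0,0,0,0,0,0,0,0,0,0,0,0,0,0,0,0,0,0,0,0,0,0,0,0,0,0,0,0,0,0,0,0,0,0,0,0,0,0,0,-0.006,0,0,0,0,0,0,-0.01,0,0,0,0,0,0,-0.008,0,0,0,0,0,0,0,0,0,0,0,0,0,0,0,0,0,0,0,0,0,0]'

```text
time_s: 7.95
tcp_pos: [0.49, 0.1388, 0.1413]
eef_rot: [0.979, -0.204, 0.001, -0.0]
ft_force: [0.3, -0.9, -2.3]
opening: 0.0198
finger_force: 29.9
```

arm_command --rows '[0,0,0,0,0,0.01,0,0,0,0,0,0,0.009,0,0,0,0,0,0,0.004,0,0,0,0,0,0,0,0,0,0,0,0,0,0,0.6,0,0,0,0,0,0,0.6,0,0,0,0,0,0,0.6,0,0,0,0,0,-0.02,0.6,0,0,0,0,0,-0.04,0.6,0,0,0,0,0,-0.04,0.6,0,0,0,0,0,0,0.6]'

```text
time_s: 9.05
tcp_pos: [0.4941, 0.1391, 0.2237]
eef_rot: [0.979, -0.204, 0.007, -0.002]
ft_force: [0.7, -0.1, 0.1]
opening: 0.0514
finger_force: 0.0
```

Run:
```python
from h import *
np.set_printoptions(precision=4,suppress=True)
print(*plan(np.array([.586,.2067,.117]),down(-98.2)),monitor.get_obs()['opening'],monitor.get_obs()['ft_force'])
```

```text
[-0.0051 -0.0146 -0.2669] [ 0.0559 -0.0979  0.1081] [ 0.0813 -0.08    0.1067] 0.051364571149339004 [ 0.6611 -0.1167  0.0749]
```

arm_command --rows '[0,0,-0.133,0,0,0,0.6,0,0,-0.133,0,0,0,0.6,0,0,0,0.027,-0.027,0.005,0.6,0,0,0,0.027,-0.027,0.01,0.6,0,0,0,0.027,-0.026,0.01,0.6,0,0,0,0,0,0,0.6,0,0,0,0,0,0,0.6]'

```text
time_s: 9.75
tcp_pos: [0.581, 0.2064, 0.1922]
eef_rot: [0.997, -0.072, -0.0, 0.0]
ft_force: [-0.2, -0.5, -0.2]
opening: 0.0517
finger_force: 0.0
```

Run:
```python
from h import *
np.set_printoptions(precision=4,suppress=True)
print(*plan(np.array([.586,.2067,.117]),down(-98.2)),monitor.get_obs()['opening'],monitor.get_obs()['ft_force'])
```

```text
[ 0.0006  0.0001 -0.0002] [ 0.0049 -0.001   0.0752] [ 0.0049 -0.001   0.0752] 0.05171399986301114 [-0.2111 -0.5175 -0.2053]
```

arm_command --rows '[0,0,0,0.005,-0.001,0.01,0.6,0,0,0,0,0,0.025,0.6,0,0,0,0,0,0.025,0.6,0,0,0,0,0,0.015,0.6,0,0,0,0,0,0,0,0,0,0,0,0,0,0,0,0,0,0,0,0,0,0,0,0,0,0,0,0,0,0,0,0,0,0,0,0,0,0,0,0,0,0,0,0,0,0,0,-0.006,0,0,0,0,0,0,-0.01,0,0,0,0,0,0,-0.008,0,0,0,0,0,0,0,0,0,0,0,0,0,0,0,0,0,0,0,0,0,0]'

```text
time_s: 11.35
tcp_pos: [0.5866, 0.2065, 0.1423]
eef_rot: [0.997, -0.072, 0.001, -0.0]
ft_force: [0.5, -0.3, -2.5]
opening: 0.0199
finger_force: 29.9
```

arm_command --rows '[0,0,0,0,0,0.01,0,0,0,0,0,0,0.009,0,0,0,0,0,0,0.005,0,0,0,0,0,0,0,0,0,0,0,0,0,0,0.6,0,0,0,0,0,0,0.6,0,0,0,0,0,0,0.6,0,0,0,0,0,-0.02,0.6,0,0,0,0,0,-0.03,0.6,0,0,0,0,0,-0.03,0.6,0,0,0,0,0,0,0.6,0,0,0,0,0,0,0.6]'

```text
time_s: 12.55
tcp_pos: [0.587, 0.2066, 0.1989]
eef_rot: [0.997, -0.072, 0.002, -0.0]
ft_force: [-0.8, -0.0, -1.4]
opening: 0.0521
finger_force: 0.0
```

Run:
```python
from h import *
np.set_printoptions(precision=4,suppress=True)
print(*plan(np.array([.4663,.278,.117]),down(-70.5)),monitor.get_obs()['opening'],monitor.get_obs()['ft_force'])
```

```text
[ 0.     -0.0038 -0.4845] [-0.13   -0.0533  0.0815] [-0.0899 -0.1076  0.0819] 0.0520627073931677 [-0.774  -0.0131 -1.4139]
```

arm_command --rows '[0,0,-0.121,0,0,0,0.6,0,0,-0.121,0,0,0,0.6,0,0,-0.121,0,0,0,0.6,0,0,-0.121,0,0,0,0.6,0,0,0,-0.022,-0.027,0,0.6,0,0,0,-0.022,-0.027,0,0.6,0,0,0,-0.022,-0.027,0,0.6,0,0,0,-0.023,-0.026,0,0.6,0,0,0,0,0,0,0.6,0,0,0,0,0,0,0.6]'

```text
time_s: 13.55
tcp_pos: [0.4661, 0.2778, 0.197]
eef_rot: [0.985, 0.17, 0.0, 0.001]
ft_force: [0.1, 0.2, 0.3]
opening: 0.052
finger_force: 0.0
```

Run:
```python
from h import *
np.set_printoptions(precision=4,suppress=True)
print(*plan(np.array([.4663,.278,.117]),down(-70.5)),monitor.get_obs()['opening'],monitor.get_obs()['ft_force'])
```

```text
[ 0.001  -0.0002  0.001 ] [ 0.0002 -0.0002  0.08  ] [ 0.0002 -0.0001  0.08  ] 0.05196655343364648 [0.141  0.163  0.3382]
```

arm_command --rows '[0,0,0,0,0,0.02,0.6,0,0,0,0,0,0.025,0.6,0,0,0,0,0,0.02,0.6,0,0,0,0,0,0.015,0.6,0,0,0,0,0,0,0,0,0,0,0,0,0,0,0,0,0,0,0,0,0,0,0,0,0,0,0,0,0,0,0,0,0,0,0,0,0,0,0,0,0,0,0,0,0,0,0,-0.006,0,0,0,0,0,0,-0.01,0,0,0,0,0,0,-0.008,0,0,0,0,0,0,0,0,0,0,0,0,0,0,0,0,0,0,0,0,0,0]' --squeeze 45

```text
time_s: 15.15
tcp_pos: [0.467, 0.2776, 0.142]
eef_rot: [0.986, 0.169, 0.001, 0.0]
ft_force: [-0.2, -0.2, -6.3]
opening: 0.0199
finger_force: 44.7
```

arm_command --rows '[0,0,0,0,0,-0.02,0,0,0,0,0,0,-0.04,0,0,0,0,0,0,-0.04,0,0,0,0,0,0,-0.04,0,0,0,0,0,0,-0.02,0,0,0,0.117,0,0,0,0,0,0,0.117,0,0,0,0,0,0,0.117,0,0,0,0,0,0,0.117,0,0,0,0,0,0,0,0,0,0,0]'

```text
time_s: 16.15
tcp_pos: [0.4662, 0.2775, 0.3014]
eef_rot: [0.998, -0.064, 0.0, 0.0]
ft_force: [-0.0, 0.0, -6.4]
opening: 0.0198
finger_force: 44.7
```

```bash
cat >> h.py <<'E'
OC=np.array([.58,-.08,.07])+Mc@[.003,.036,-.001]
RC=R.from_matrix(np.stack([Mc[:,0],Mc[:,1],-Mc[:,2]],1)[:,[1,0,2]])
E
python3 - <<'E'
from h import *
np.set_printoptions(precision=4,suppress=True)
print(OC,OC+Mc@[0,0,.258],*plan(OC+Mc@[0,0,.258],RC),monitor.get_obs()['joints'],monitor.get_obs()['tcp_pos'],monitor.get_obs()['ft_force'])
E
```

```text
[ 0.6153 -0.0877  0.0704] [0.6292 0.0205 0.3042] [-0.4359 -0.0005 -0.0008] [ 0.1945  0.2341 -0.0025] [0.1943 0.2134 0.0965] [ 0.3313  0.3287  1.5393 -0.0008  1.2732  2.0303] [0.4662 0.2775 0.3014] [-0.0208  0.0179 -6.392 ]
```

arm_command --rows '[0,0,0,0.012,0.014,0,0,0,0,0,0.024,0.03,0,0,0,0,0,0.03,0.036,0,0,0,0,0,0.03,0.036,0,0,0,0,0,0.03,0.036,0,0,0,0,0,0.03,0.036,0,0,0,0,0,0.024,0.03,0,0,0,0,0,0.014,0.016,0,0,-0.04,0,0,0,0,0,0,-0.08,0,0,0,0,0,0,-0.1,0,0,0,0,0,0,-0.1,0,0,0,0,0,0,-0.08,0,0,0,0,0,0,-0.036,0,0,0,0,0,0,0,0,0,0,0,0,0]'

```text
time_s: 17.65
tcp_pos: [0.6287, 0.0238, 0.3006]
eef_rot: [0.975, -0.061, -0.014, 0.214]
ft_force: [0.3, -0.5, -6.8]
opening: 0.0197
finger_force: 44.9
```

Run:
```python
from h import *
np.set_printoptions(precision=4,suppress=True)
print(*plan(OC+Mc@[0,0,.258],RC),monitor.get_obs()['joints'],monitor.get_obs()['ft_force'])
for n in('side','top'):
    p,d=vision.camera(n); np.savez(f'{n}1.npz',p=p,d=d)
    c=p[80:280,200:400] if n=='side' else p[80:280,250:450]
    globals()[n]=c
cv2.imwrite('pics/d.png',cv2.resize(np.hstack([top,side]),(800,400),interpolation=cv2.INTER_CUBIC)[:,:,::-1])
```

```text
[-0.004   0.0003  0.0033] [ 0.0008  0.0045 -0.0019] [ 0.0009  0.0045 -0.0019] [ 0.0612  0.5333  1.2736 -0.4283  1.4345  1.8367] [ 0.3029 -0.5421 -6.7726]
```

View pics/d.png

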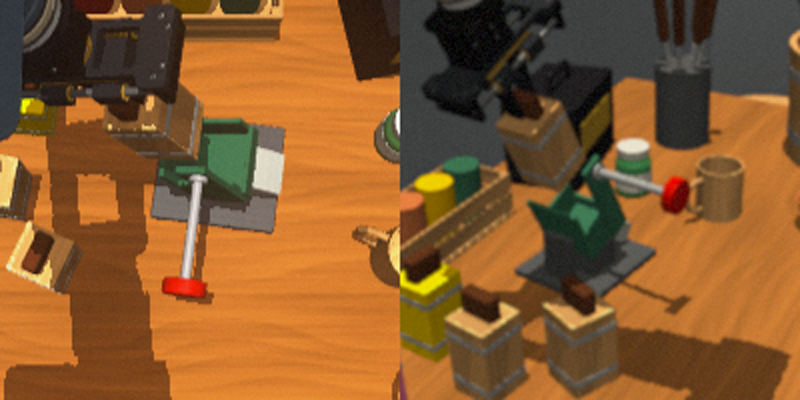

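The crop shows the rod fully out and the box tilted like the cradle, hanging above it. I check the box against the cradle in the same view before lowering.

Run:
```python
from h import *
np.set_printoptions(precision=4,suppress=True)
for n in('top','side'):
    f=np.load(f'{n}1.npz');p=f['p'];w=pts(n,f['d']);hsv=cv2.cvtColor(p,cv2.COLOR_RGB2HSV)
    C=(w-OC)@Mc
    dx=np.gradient(w,axis=1);dy=np.gradient(w,axis=0);N=np.cross(dx,dy);N/=np.linalg.norm(N,axis=-1,keepdims=True);N=N@Mc
    green=(hsv[...,0]>60)&(hsv[...,0]<95)&(hsv[...,1]>80)
    inb=(abs(C[...,0])<.06)&(abs(C[...,1])<.065)
    for nm,m in(('green',green&inb&(C[...,2]<.14)&(C[...,2]>-.02)),('box',(hsv[...,0]<30)&inb&(C[...,2]>.13)&(C[...,2]<.26))):
        for ax in range(3):
            s=m&(abs(N[...,ax])>.93); v=C[s]
            H,b=np.histogram(v[:,ax],np.arange(-.08,.3,.008))
            for i in np.nonzero(H>12)[0]:
                q=v[(v[:,ax]>=b[i])&(v[:,ax]<b[i+1])]; print(n,nm,'xyz'[ax],len(q),np.median(q,0))
        v=C[m]; print(n,nm,'ext',np.percentile(v,1,axis=0),np.percentile(v,99,axis=0))
```

```text
top green z 72 [ 0.0104  0.0099 -0.0013]
top green z 62 [0.0067 0.0137 0.0011]
top green ext [-0.035  -0.0473 -0.0041] [0.0445 0.0431 0.1388]
top box x 13 [ 0.0088 -0.014   0.2549]
top box x 433 [ 0.03   -0.007   0.1868]
top box y 345 [ 0.0003 -0.0328  0.2002]
top box y 17 [ 0.0017 -0.026   0.2517]
top box z 52 [ 0.0164 -0.0207  0.2469]
top box z 27 [ 0.014  -0.0201  0.2486]
top box ext [-0.033  -0.034   0.1375] [0.0314 0.0296 0.2573]
side green x 178 [-0.0445 -0.0144  0.0555]
side green x 15 [0.0348 0.0199 0.0038]
side green y 151 [ 0.0154 -0.0519  0.0518]
side green y 103 [-0.0222 -0.0439  0.0206]
side green y 44 [0.019  0.0378 0.0275]
side green z 31 [ 0.0155  0.0115 -0.0027]
side green ext [-0.0462 -0.0539 -0.0055] [0.0361 0.0401 0.1364]
side box x 55 [-0.0404 -0.0024  0.1637]
side box x 237 [-0.0389 -0.0049  0.1975]
side box y 358 [-0.0097 -0.0357  0.1893]
side box z 81 [-0.0236 -0.0208  0.246 ]
side box ext [-0.041  -0.0383  0.137 ] [0.0245 0.0265 0.2571]
```

arm_command --rows '[-0.004,0,0.003,0.003,0.0045,0,0,0,0,0,0,0,0.015,0,0,0,0,0,0,0.015,0,0,0,0,0,0,0.01,0,0,0,0,0,0,0,0,0,0,0,0,0,0,0]'

```text
time_s: 18.35
tcp_pos: [0.6302, -0.0009, 0.2687]
eef_rot: [0.974, -0.065, -0.012, 0.217]
ft_force: [0.8, -0.2, -7.2]
opening: 0.0198
finger_force: 44.9
```

Run:
```python
from h import *
np.set_printoptions(precision=4,suppress=True)
print(*plan(OC+Mc@[0,.002,.118],RC),monitor.get_obs()['ft_force'])
```

```text
[ 0.0028 -0.0023 -0.0058] [-0.002  -0.0044  0.099 ] [-0.0017 -0.0041  0.099 ] [ 0.8004 -0.2161 -7.1562]
```

arm_command --rows '[0.002,-0.002,-0.005,-0.001,-0.004,0,0,0,0,0,0,0,0.015,0,0,0,0,0,0,0.015,0,0,0,0,0,0,0.01,0,0,0,0,0,0,0.01,0,0,0,0,0,0,0,0,0,0,0,0,0,0,0]'

```text
time_s: 19.05
tcp_pos: [0.627, -0.0176, 0.2216]
eef_rot: [0.974, -0.062, -0.014, 0.217]
ft_force: [-0.1, -0.2, -6.9]
opening: 0.0195
finger_force: 44.9
```

Run:
```python
from h import *
np.set_printoptions(precision=4,suppress=True)
print(*plan(OC+Mc@[0,.002,.118],RC),monitor.get_obs()['ft_force'])
```

```text
[ 0.001  -0.0005 -0.    ] [-0.0007  0.0004  0.049 ] [-0.0007  0.0004  0.049 ] [-0.1143 -0.1981 -6.9108]
```

Aligned. Continue down slowly.

arm_command --rows '[0,0,0,0,0,0.012,0,0,0,0,0,0,0.012,0,0,0,0,0,0,0.01,0,0,0,0,0,0,0.006,0,0,0,0,0,0,0.003,0,0,0,0,0,0,0,0,0,0,0,0,0,0,0]'

```text
time_s: 19.75
tcp_pos: [0.6247, -0.0358, 0.1827]
eef_rot: [0.974, -0.062, -0.013, 0.217]
ft_force: [0.0, 0.1, -6.2]
opening: 0.0194
finger_force: 44.9
```

arm_command --rows '[0,0,0,0,0,0.002,0,0,0,0,0,0,0.002,0,0,0,0,0,0,0.002,0,0,0,0,0,0,0,0]'

```text
time_s: 20.15
tcp_pos: [0.6243, -0.0379, 0.1776]
eef_rot: [0.974, -0.062, -0.013, 0.216]
ft_force: [-0.7, 1.8, -2.9]
opening: 0.0198
finger_force: 44.9
```

arm_command --rows '[0,0,0,0,0,0.0015,0,0,0,0,0,0,0,0]'

```text
time_s: 20.35
tcp_pos: [0.6244, -0.0379, 0.1775]
eef_rot: [0.974, -0.062, -0.013, 0.216]
ft_force: [-1.7, 6.4, 3.1]
opening: 0.0194
finger_force: 44.9
```

Run:
```python
from h import *
np.set_printoptions(precision=4,suppress=True)
o=monitor.get_obs();print(*plan(OC+Mc@[0,.002,.118],RC),o['ft_force'],o['moment'])
```

```text
[ 0.0005 -0.0018 -0.0007] [-0.0006  0.0005  0.0005] [-0.0006  0.0005  0.0005] [-1.6861  6.3688  3.1315] [ 1.069   0.4124 -0.2319]
```

arm_command --rows '[0,0,0,0,0,0,0.6,0,0,0,0,0,0,0.6,0,0,0,0,0,0,0.6,0,0,0,0,0,0,0.6,0,0,0,0,0,-0.015,0.6,0,0,0,0,0,-0.03,0.6,0,0,0,0,0,-0.04,0.6,0,0,0,0,0,-0.04,0.6,0,0,0,0,0,0,0.6]'

```text
time_s: 21.25
tcp_pos: [0.6344, 0.0149, 0.2953]
eef_rot: [0.974, -0.062, -0.007, 0.216]
ft_force: [0.7, 0.6, 1.1]
opening: 0.0517
finger_force: 0.0
```

Run:
```python
from h import *
np.set_printoptions(precision=4,suppress=True)
for n in('side','top'):
    p,d=vision.camera(n); np.savez(f'{n}2.npz',p=p,d=d)
    globals()[n]=p[80:280,200:400] if n=='side' else p[80:280,250:450]
    w=pts(n,d);C=(w-OC)@Mc;hsv=cv2.cvtColor(p,cv2.COLOR_RGB2HSV)
    dx=np.gradient(w,axis=1);dy=np.gradient(w,axis=0);N=np.cross(dx,dy);N/=np.linalg.norm(N,axis=-1,keepdims=True);N=N@Mc
    m=(hsv[...,0]<30)&(abs(C[...,0])<.05)&(abs(C[...,1])<.05)&(C[...,2]>.05)&(C[...,2]<.16)
    for ax in range(3):
        q=C[m&(abs(N[...,ax])>.93)]
        if len(q)>10: print(n,'xyz'[ax],len(q),np.median(q,0))
    red=((hsv[...,0]<6)|(hsv[...,0]>174))&(hsv[...,1]>180)&(hsv[...,2]>60)&(w[...,2]>.1)&(w[...,0]<.6)&(abs(w[...,1])<.15)
    K=w[red];K2=(K-OC)@np.stack([hh,yh,[0,0,1]],1);print('knob',len(K),K2.min(0),K2.max(0))
cv2.imwrite('pics/e.png',cv2.resize(np.hstack([top,side]),(800,400),interpolation=cv2.INTER_CUBIC)[:,:,::-1])
```

```text
side x 137 [-0.0144 -0.0045  0.1092]
side y 117 [-0.0091 -0.0313  0.0863]
side z 88 [-0.0157 -0.0095  0.1085]
knob 171 [-0.0574 -0.1909  0.1004] [-0.0139 -0.1741  0.1439]
top x 304 [0.032  0.0001 0.0927]
top y 129 [ 0.0169 -0.0295  0.1006]
top z 139 [ 0.0144 -0.0035  0.1107]
knob 172 [-0.0515 -0.1864  0.116 ] [-0.0035 -0.1702  0.1491]
```

View pics/e.png

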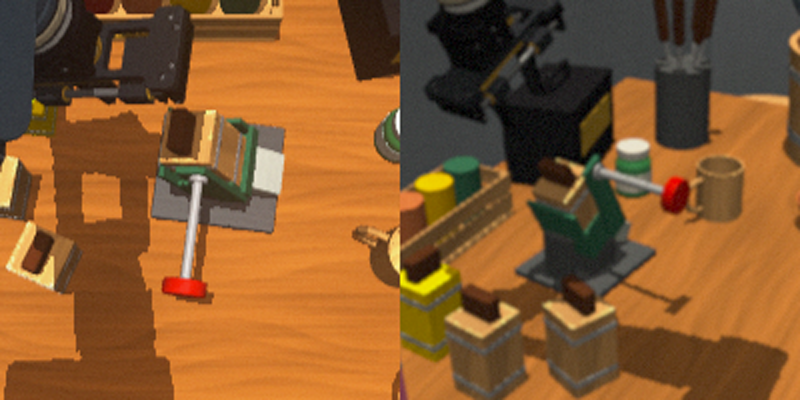

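The box is seated (lid at 110 mm in the cradle frame) and the rod is still fully out. Back to the knob.

arm_command --rows '[0.11,0,0,0,0,0,1,0.11,0,0,0,0,0,1,0.11,0,0,0,0,0,1,0.106,0,0,0,0,0,1,0,0,0,-0.03,0.012,0.004,1,0,0,0,-0.03,0.012,0.004,1,0,0,0,-0.03,0.012,0.004,1,0,0,0,-0.03,0.012,0.004,1,0,0,0,-0.03,0.012,0.004,1,0,0,0,-0.03,0.012,0.004,1,0,0,0,0,0,0,1,0,0,0,0,0,0,1]' --squeeze 20

```text
time_s: 22.55
tcp_pos: [0.4419, -0.0355, 0.264]
eef_rot: [0.998, -0.065, -0.001, 0.001]
ft_force: [0.2, -0.1, 0.2]
opening: 0.0872
finger_force: 0.0
```

Run:
```python
from h import *
np.set_printoptions(precision=4,suppress=True)
print(*plan(np.array([.441,-.0363,.174]),down(-97.3)),monitor.get_obs()['tcp_pos'],monitor.get_obs()['opening'])
```

```text
[ 0.0013  0.0021 -0.0017] [-0.0006  0.0008  0.09  ] [-0.0008  0.0009  0.09  ] [ 0.4419 -0.0355  0.264 ] 0.0871721347237911
```

arm_command --rows '[0,0,0,0,0,0.02,1,0,0,0,0,0,0.03,1,0,0,0,0,0,0.025,1,0,0,0,0,0,0.015,1,0,0,0,0,0,0,0.3,0,0,0,0,0,0,0.3,0,0,0,0,0,0,0.3,0,0,0,0,0,0,0.3,0,0,0,0,0,0,0.3,0,0,0,0,0,0,0.3]'

```text
time_s: 23.55
tcp_pos: [0.4433, -0.0362, 0.1756]
eef_rot: [0.998, -0.063, 0.001, 0.002]
ft_force: [-0.6, -2.9, 1.4]
opening: 0.0494
finger_force: 20.0
```

arm_command --rows '[0,0,0,0.005,0,0,0.3,0,0,0,0.01,0,0,0.3,0,0,0,0.01,0,0,0.3,0,0,0,0.01,0,0,0.3,0,0,0,0.01,0,0,0.3,0,0,0,0.01,0,0,0.3,0,0,0,0.006,0,0,0.3,0,0,0,0,0,0,0.3]'

```text
time_s: 24.35
tcp_pos: [0.5046, -0.044, 0.1755]
eef_rot: [0.998, -0.063, 0.001, 0.002]
ft_force: [-1.0, -4.5, 4.0]
opening: 0.0497
finger_force: 20.0
```

arm_command --rows '[0,0,0,0.003,0,0,0.3,0,0,0,0.003,0,0,0.3,0,0,0,0.002,0,0,0.3,0,0,0,0,0,0,0.3]'

```text
time_s: 24.75
tcp_pos: [0.5067, -0.0442, 0.1754]
eef_rot: [0.998, -0.063, -0.005, 0.001]
ft_force: [-11.1, -5.5, 13.3]
opening: 0.0496
finger_force: 20.0
```

arm_command --rows '[0,0,0,0,0,0,1,0,0,0,0,0,0,1,0,0,0,0,0,0,1,0,0,0,0,0,0,1,0,0,0,0,0,-0.02,1,0,0,0,0,0,-0.04,1,0,0,0,0,0,-0.04,1,0,0,0,-0.04,0.03,-0.01,1,0,0,0,-0.04,0.04,0,1,0,0,0,0,0.04,0,1,0,0,0,0,0.04,0,1,0,0,0,0,0.04,0,1,0,0,0,0,0,0,1]'

```text
time_s: 26.05
tcp_pos: [0.4145, -0.2223, 0.2853]
eef_rot: [0.998, -0.066, 0.001, 0.002]
ft_force: [-0.1, 0.1, -0.3]
opening: 0.087
finger_force: 0.0
```

Run:
```python
from h import *
np.set_printoptions(precision=4,suppress=True)
for n in('side','top'):
    p,d=vision.camera(n)
    globals()[n]=p[100:300,160:360] if n=='side' else p[80:280,200:400]
    w=pts(n,d);C=(w-OC)@Mc;hsv=cv2.cvtColor(p,cv2.COLOR_RGB2HSV)
    dx=np.gradient(w,axis=1);dy=np.gradient(w,axis=0);N=np.cross(dx,dy);N/=np.linalg.norm(N,axis=-1,keepdims=True);N=N@Mc
    m=(hsv[...,0]<30)&(abs(C[...,0])<.05)&(abs(C[...,1])<.05)&(C[...,2]>.05)&(C[...,2]<.113)
    for ax in range(3):
        q=C[m&(abs(N[...,ax])>.93)]
        if len(q)>10: print(n,'xyz'[ax],len(q),np.median(q,0))
    red=((hsv[...,0]<6)|(hsv[...,0]>174))&(hsv[...,1]>180)&(hsv[...,2]>60)&(w[...,2]>.1)&(w[...,0]<.6)&(abs(w[...,1])<.15)
    K=w[red];K2=(K-OC)@np.stack([hh,yh,[0,0,1]],1);print('knob',len(K),K2.min(0),K2.max(0))
cv2.imwrite('pics/f.png',cv2.resize(np.hstack([top,side]),(800,400),interpolation=cv2.INTER_CUBIC)[:,:,::-1])
```

```text
side x 68 [-0.0353 -0.0056  0.0974]
side y 106 [-0.0124 -0.0319  0.0835]
side z 62 [-0.0212 -0.0064  0.1077]
knob 177 [-0.057  -0.1289  0.1024] [-0.009  -0.1102  0.1429]
top x 244 [0.0325 0.0017 0.0864]
top y 104 [ 0.0183 -0.0301  0.086 ]
top z 31 [-0.0134 -0.0208  0.1096]
knob 177 [-0.0509 -0.1228  0.1215] [-0.0047 -0.1054  0.1485]
```

View pics/f.png

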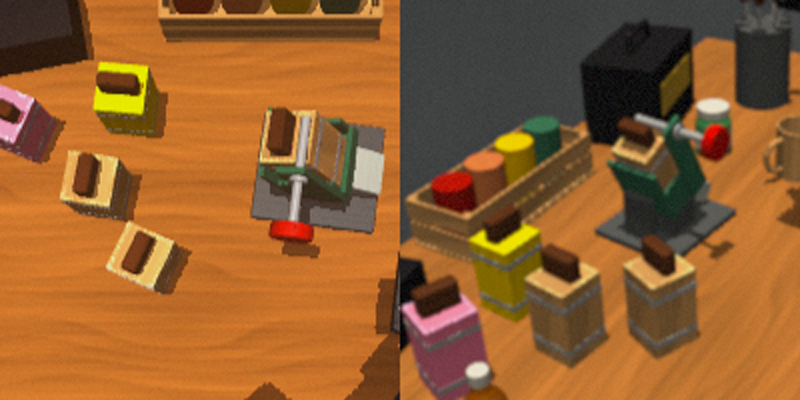

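The picture shows the box in the cradle with the rod across its lid and the knob home. The two empty boxes stand upright and the other goods are untouched.

```bash
python3 -c "
from bench import manip
print(manip.close_job())"
```

```text
the job is handed in; nothing more can be done
None
```

The full box (about 0.65 kg by the wrist force) is seated in the cradle and locked with the knob fully home. Both empties are upright on the counter, and I handed the job in at about 26 s.

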